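# Lid the condiment pots from the wire lid dispenser

## Task

Cover the three condiment pots for the night: draw the lids out of the wire dispenser one by one, from the bottom, and seat each lid flat in the mouth of the pot of its own colour. Do not lay or drop a lid on the worktop, and the pots stay standing where they are.

Things in the scene. Friction and masses are not known exactly. Their poses are not given: they have to be found in the camera images.
- dispenser: Fixed lid dispenser. Aluminium foot 100 mm across, round floor 72 mm across at z = 30 mm; over it a steel wire cage, radius 41 mm, top at z = 70 mm, with the three lids in one stack: red lowest, yellow, blue on top. Origin: centre of its underside; -x is the front. Tabs stick out in front 45 degrees apart: red toward (-x,-y), yellow -x, blue (-x,+y).
- dispenser_gap (a point): Front gap, on the dispenser's axis at floor height; axes as the dispenser's. Four front wires (22.5 and 72 degrees either side of -x) end 12 mm above the floor: only the lowest lid slides out, along any line within 45 degrees of -x. Draw it 85 mm or more along its own tab before lifting. The rest then drop 10 mm; all is smooth. The 52 mm top ring stops lids being lifted out.
- lid_red: Red lid, 45 g: round flange, radius 34 mm, 6 mm thick; below it a tapered plug 4 mm deep, radius 25 to 22 mm. A flat tab 16 mm wide, 6 mm thick, flush with the flange, ends 73 mm from the axis. Origin: centre of the plug's underside, z up; the tab points along -x, 4 to 10 mm above the origin. Grip the tab's two sides 61 mm from the axis; other tabs leave 24 mm on each side.
- lid_yellow: Yellow lid, otherwise the same as the red one.
- lid_blue: Blue lid, otherwise the same as the red one.
- pot_red: Red condiment pot, loose, upright, empty, about 0.4 kg, round: outer radius 33 mm, 58 mm high, mouth of inner radius 29 mm. Origin: centre of the underside; z up. With a lid seated, the plug is in the mouth and the flange lies on the rim: the lid's origin is then 54 mm above the pot's. A tiled wall rises behind the pots at x = 0.58 m and a tall tin and jars stand at the far right.
- pot_yellow: Yellow pot, otherwise the same as the red one.
- pot_blue: Blue pot, otherwise the same as the red one.

How it is judged:
By the outcome, as a careful person would: the job done as asked, in the order asked, and still so for the second after the job is handed in, with the robot touching nothing.
It also fails if it takes over 88 s, if anything falls off the work surface, if the arm or the gripper's body presses on something with over 40 N, if the wrist force passes 120 N, or if a joint passes its speed limit or range.

## Robot

A 6-joint arm with a two-finger parallel gripper is mounted at the origin on the work surface; the furniture and walls round the work are solid. World frame = base frame: x ahead of the robot, y to its left, z up, the work surface at z = 0. Lengths are in m, angles in rad, forces in N, time in s.
With the tool pointing down it reaches from about 0.35 to 0.975 m from the base axis. Payload 4.9 kg.
Tool frame: the origin (TCP) lies midway between the tips of the shut fingers; the grasp point (between the pads) lies 19 mm behind it; z points along the fingers, y is the line along which they close (so a half turn about z gives the same grasp; the last joint's range is limited). The gripper opens to 85 mm and grips with 20 to 120 N. Pads are 22 mm wide; open, the fingers measure 114 mm over their backs; the gripper's body (76 mm by 85 mm) begins 54 mm behind the grasp point. The pads swing forward as they close: fully open they stand 13 mm farther back than shut.
Start: joints at [1.039, 0.053, 1.613, -0, 1.476, -0.119], TCP at [0.251, 0.572, 0.231] pointing down, gripper open.
Joint ranges: [-3.01, 3.01], [-1.01, 2.22], [0.06, 2.58], [-1.02, 4.17], [0.09, 2.62], [-3.14, 3.14]. Speed limits (rad/s): [2.57, 2.57, 3.14, 3.14, 3.14, 3.14].

## Interface

Orientations are given as a unit quaternion [w, x, y, z].
In Python, from workcell import * gives the robot as it stands. The module is installed in compiled form; this text tells all that it offers.
- The arm moves only by the tool step_arm, never from a script. Its argument "targets" is text: rows parted by semicolons, each of 6 numbers parted by spaces: the shift along the tool's x, y, z in cm, then the turn, a rotation vector about the tool's x, y, z in rad. A call has 1 to 8 rows; each row is the pose to reach, as a shift and turn from the pose commanded when the call began, along the tool's axes at that moment; what a row does not reach only later rows make up. A row lasts 1/12 s, in which the tool goes at most 41.7 mm and 7.16 degrees, less where a joint would pass 70% of its speed; a pose out of reach is approached as far as the arm can. A call with a gripper value outside its range is refused whole. "jaw" is the closure, from -1 (fully open) to 1 (shut), set as the call begins (left out, the last holds). The fingers move at their own pace and stop on an object; "squeeze" is the grip in N (left out, the last holds). Time passes only in rows, so rows that repeat a pose let the fingers close. It gives the time, the measured TCP pose, the force, the opening and the grip force at its end, in the units of the state.
- read_state(): the state, without advancing time (a new reading comes with each control period).
- camera(name): name is "scene" or "top" or "wrist"; returns a dict with "color" (384x512x3 uint8, red, green, blue), "vfov" (degrees; the focal length in pixels is half the picture's height over the tangent of half this angle, whatever the lens; pixels are square), "cx", "cy" (the principal point, pixels), "k1" (the pictures are not rectified: a ray, as slopes to the right and down, at radius r is drawn at 1 + k1 r^2 times it, then the intrinsics apply), "pose" (4x4, takes a point from camera to world coordinates); the wrist camera has in their place "T_tool_cam" (4x4, takes a point from camera to tool coordinates, whose origin is the TCP and whose axes are the flange's). Camera axes: x right, y down, z forward; pixel columns grow to the right and rows downward; lengths in m; the calibration is good to about 2 mm. A picture is of the moment at which its call begins: read the wrist's pose just before it. There is no depth.
- job_done(): hands the job in; it is judged then, once.
The state is a dict: "clock": time; "qpos": joint angles; "joint_vel": joint speeds; "joint_torque": joint torques, N m; "position": TCP position; "eef_rot": TCP orientation; "wrist_force": force on the tool from outside, world axes, zero at the start; "wrist_torque": the same for the moment, N m; "opening": opening from 0.0 (shut) to 1.0 (fully open); "gripper_force": force on a finger pad.
Only numpy, scipy, OpenCV 4.12 (cv2) and the standard library are available. Lean on these libraries where they do the work, as an engineer would, in place of code of your own. Each camera call takes 0.05 s, during which the arm holds its last target. There are 200 camera calls.

## Working session

There is one attempt and no reset: what is moved stays moved. The work goes in short steps, Python scripts to look and compute and a tool call to move; the robot and the scene stay as the last step left them, time stands still between calls to the robot, and variables do not carry over. Pictures are saved under pics/ and viewed, at most 14 in all, crops included, and the job is handed in when it is done.

Besides the shell and the picture viewer there is one more tool, called after ">>>" by a JSON object that holds its "fn" and its "kwargs". step_arm: Moves the arm, as the interface text tells. Its arguments: {"type":"object","properties":{"targets":{"type":"string"},"jaw":{"type":"number"},"squeeze":{"type":"number"}},"required":["targets"]}

```bash
mkdir -p pics; cat > h.py <<'E'
from workcell import *
import numpy as np, cv2
from scipy.spatial.transform import Rotation as R
def Rq(q): return R.from_quat([q[1],q[2],q[3],q[0]])
def toolpose():
    s=read_state(); T=np.eye(4); T[:3,:3]=Rq(s["eef_rot"]).as_matrix(); T[:3,3]=s["position"]; return T
def snap(n,fn=None):
    T=toolpose() if n=="wrist" else None
    c=camera(n); 
    if n=="wrist": c["pose"]=T@c["T_tool_cam"]
    if fn: cv2.imwrite("pics/"+fn,cv2.cvtColor(c["color"],cv2.COLOR_RGB2BGR))
    return c
def K(c):
    f=c["color"].shape[0]/2/np.tan(np.radians(c["vfov"])/2); return np.array([[f,0,c["cx"]],[0,f,c["cy"]],[0,0,1.]])
def ray(c,uv):
    p=cv2.undistortPoints(np.array(uv,float).reshape(-1,1,2),K(c),np.array([c["k1"],0,0,0.]),None,None,None) if False else cv2.undistortPointsIter(np.array(uv,float).reshape(-1,1,2),K(c),np.array([c["k1"],0,0,0.]),None,None,(3,50,1e-9))
    p=p.reshape(-1,2); d=np.c_[p,np.ones(len(p))]@np.array(c["pose"])[:3,:3].T
    return np.array(c["pose"])[:3,3],d
def onplane(c,uv,z):
    o,d=ray(c,uv); return o+d*((z-o[2])/d[:,2])[:,None]
def proj(c,P):
    Ti=np.linalg.inv(c["pose"]); r,_=cv2.Rodrigues(Ti[:3,:3])
    return cv2.projectPoints(np.array(P,float).reshape(-1,1,3),r,Ti[:3,3],K(c),np.array([c["k1"],0,0,0.]))[0].reshape(-1,2)
E
python3 - <<'E'
from h import *
a=snap("scene");b=snap("top")
im=np.hstack([a["color"],b["color"]]);
cv2.imwrite("pics/a1.png",cv2.cvtColor(cv2.resize(a["color"],(800,600)),4));cv2.imwrite("pics/b1.png",cv2.cvtColor(cv2.resize(b["color"],(800,600)),4))
for c in(a,b): print(np.round(c["pose"],3),c["vfov"],c["cx"],c["cy"],c["k1"])
print(read_state())
E
```

```text
[[ 1.000e+00 -2.200e-02  1.300e-02  4.760e-01]
 [-2.600e-02 -8.800e-01  4.750e-01 -4.890e-01]
 [ 1.000e-03 -4.750e-01 -8.800e-01  1.012e+00]
 [ 0.000e+00  0.000e+00  0.000e+00  1.000e+00]] 48.89323398012007 253.52285477612182 195.95244798466652 -0.12239211193025493
[[ 0.011 -0.987  0.162  0.313]
 [-1.    -0.013 -0.017  0.031]
 [ 0.019 -0.162 -0.987  1.064]
 [ 0.     0.     0.     1.   ]] 49.40206993307373 261.1288243252683 191.89976485277313 0.03829613495327415
{'clock': 0.1, 'qpos': array([ 1.03903034e+00,  5.33048643e-02,  1.61419032e+00,  2.82080182e-06,
        1.47603135e+00, -1.19025477e-01]), 'joint_vel': array([-0.0007323 , -0.00109035, -0.0010393 , -0.00061941,  0.00025475,
       -0.0008301 ]), 'joint_torque': array([ 2.25012457e-05, -3.94905317e+01, -3.71362424e+01, -1.23791951e-04,
        3.96334144e-03, -7.98000087e-06]), 'position': array([0.25041468, 0.57200051, 0.23015719]), 'eef_rot': array([-3.10445285e-04,  2.04908568e-01,  9.78780641e-01, -9.15750272e-04]), 'wrist_force': array([-0.08832512,  0.60892182,  0.78856248]), 'wrist_torque': array([-0.02716576, -0.0157269 ,  0.02611881]), 'gripper_force': 0.0, 'opening': 1.005122223162943}
```

View pics/a1.png

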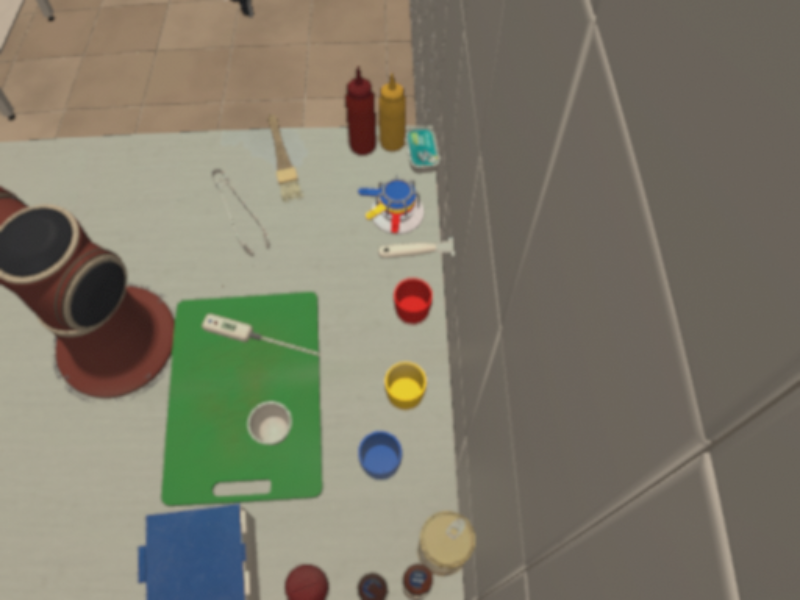

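View pics/b1.png

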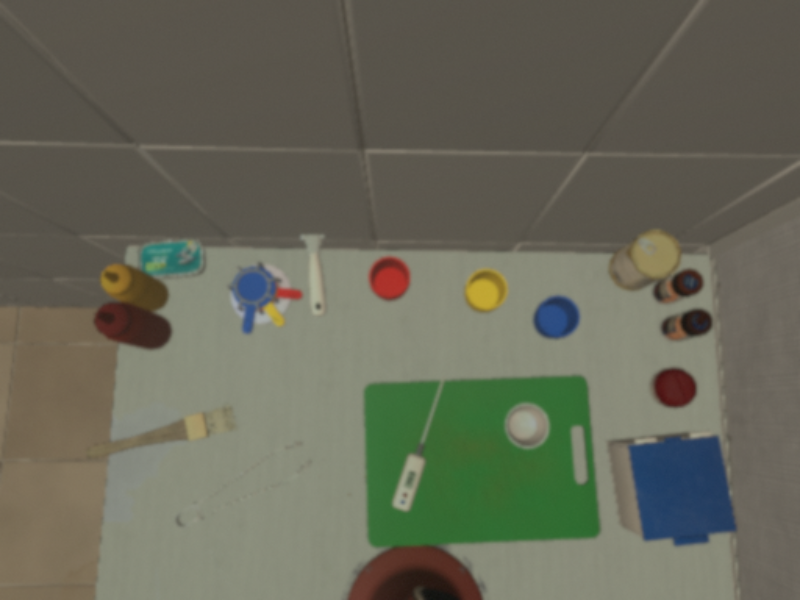

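The scene view shows the dispenser near (397,200) and the pots at (413,300), (406,385) and (380,455). In the top view the dispenser is at (257,290), with tabs red → right, yellow → lower right, blue → down. The top-view pots are at (390,278), (486,290) and (556,317).

```bash
cat >> h.py <<'E'
def mask(c,col):
    h=cv2.cvtColor(c["color"],cv2.COLOR_RGB2HSV); H,S,V=h[...,0],h[...,1],h[...,2]
    m={"red":((H<6)|(H>174))&(S>170)&(V>120),"yellow":(H>20)&(H<32)&(S>150)&(V>120),"blue":(H>104)&(H<122)&(S>120)&(V>70)}[col]
    return m.astype(np.uint8)
def blobs(c,col,amin=25):
    n,l,s,ce=cv2.connectedComponentsWithStats(mask(c,col)); return [(s[i,4],np.round(ce[i],1),l==i) for i in range(1,n) if s[i,4]>amin]
def circfit(P,r):
    from scipy.optimize import least_squares
    f=lambda q:np.hypot(*(P-q).T)-r
    s=least_squares(f,P.mean(0),loss="soft_l1",f_scale=.001); return s.x,np.sqrt(np.mean(s.fun**2))
def potpos(c,m):
    cn=max(cv2.findContours(m.astype(np.uint8),cv2.RETR_EXTERNAL,cv2.CHAIN_APPROX_NONE)[0],key=len).reshape(-1,2)
    P=onplane(c,cn,.058)[:,:2]; o=np.array(c["pose"])[:2,3]; q=P.mean(0)
    for _ in range(4):
        u=(q-o)/np.linalg.norm(q-o); s=(P-q)@u>0.005; q,e=circfit(P[s],.033)
    return q,e
E
python3 - <<'E'
from h import *
for n in("scene","top"):
    c=snap(n)
    for col in("red","yellow","blue"):
        for a,ce,m in blobs(c,col):
            p=onplane(c,[ce],.04)[0]; print(n,col,a,ce,p.round(3),*( (lambda q:(q[0].round(4),round(q[1],4)))(potpos(c,m)) if a>300 else ""))
E
```

```text
scene red 41 [252.6 141.8] [0.493 0.208 0.04 ]
scene red 321 [263.9 191.1] [0.518 0.049 0.04 ] [0.5177 0.0408] 0.0018
scene yellow 50 [240.4 134.7] [0.459 0.234 0.04 ]
scene yellow 566 [259.2 246.5] [ 0.501 -0.107  0.04 ] [ 0.5012 -0.1123] 0.0022
scene blue 139 [253.9 121.4] [0.498 0.281 0.04 ]
scene blue 44 [236.7 122.3] [0.448 0.279 0.04 ]
scene blue 445 [243.3 289.9] [ 0.46  -0.215  0.04 ] [ 0.4591 -0.2262] 0.0063
scene blue 3452 [123.7 355.6] [ 0.191 -0.362  0.04 ] [ 0.1499 -0.3414] 0.0081
top red 367 [249.8 179.5] [0.512 0.042 0.04 ] [0.4989 0.0382] 0.0048
top red 45 [184.4 187.4] [0.49  0.204 0.04 ]
top yellow 508 [310.6 185.8] [ 0.498 -0.11   0.04 ] [ 0.4941 -0.1063] 0.0015
top yellow 62 [ 68.7 181.4] [0.501 0.486 0.04 ]
top yellow 64 [175.3 200.8] [0.456 0.225 0.04 ]
top blue 243 [161.1 182.9] [0.5   0.261 0.04 ]
top blue 525 [356.1 202.7] [ 0.457 -0.223  0.04 ] [ 0.4527 -0.217 ] 0.002
top blue 76 [158.9 202.7] [0.451 0.264 0.04 ]
top blue 3508 [435.9 313. ] [ 0.196 -0.404  0.04 ] [ 0.1736 -0.4381] 0.0072
```

```bash
cat >> h.py <<'E'
def go(p,xdir=None):
    "shift (cm) and turn in current tool axes to reach TCP p with tool x along xdir (horizontal), z down"
    T=toolpose(); r=T[:3,:3]; d=r.T@(np.array(p)-T[:3,3])*100
    if xdir is None: w=np.zeros(3)
    else:
        x=np.array([xdir[0],xdir[1],0.]);x/=np.linalg.norm(x);z=np.array([0,0,-1.]);G=np.c_[x,np.cross(z,x),z]
        w=R.from_matrix(r.T@G).as_rotvec()
    print("shift cm",d.round(2),"|",round(float(np.linalg.norm(d)),1),"turn",w.round(3),"rows",max(np.linalg.norm(d)/4.17,np.degrees(np.linalg.norm(w))/7.16).round(1))
E
python3 - <<'E'
from h import *
c=snap("wrist","w0.png"); print(c["T_tool_cam"].round(3),c["vfov"],c["k1"]); print(toolpose().round(3))
go([.42,.19,.30],[-.1,-1]); go([.42,.19,.3],[.1,1]);go([.42,.19,.3])
E
```

```text
[[ 0.001 -0.96  -0.28   0.071]
 [ 1.     0.     0.001 -0.001]
 [-0.001 -0.28   0.96  -0.142]
 [ 0.     0.     0.     1.   ]] 70.07424383351486 0.022609732555428634
[[-0.916  0.401 -0.001  0.251]
 [ 0.401  0.916 -0.001  0.572]
 [ 0.    -0.001 -1.     0.231]
 [ 0.     0.     0.     1.   ]]
shift cm [-30.85 -28.22  -6.91] | 42.4 turn [-1.000e-03 -1.000e-03 -1.884e+00] rows 15.1
shift cm [-30.85 -28.22  -6.91] | 42.4 turn [-1.000e-03  1.000e-03  1.258e+00] rows 10.2
shift cm [-30.85 -28.22  -6.91] | 42.4 turn [0. 0. 0.] rows 10.2
```

```bash
python3 - <<'E'
from h import *
go([.44,.205,.20],[-.7,-.7])
E
```

```text
shift cm [-32.08 -26.04   3.09] | 41.4 turn [-1.000e-03 -1.000e-03 -1.198e+00] rows 9.9
```

>>> {"fn": "step_arm", "kwargs": {"targets": "-4 -3.3 0 0 0 -0.12; -8 -6.5 0 0 0 -0.24; -12 -9.8 0 0 0 -0.36; -16 -13 0 0 0 -0.48; -20 -16.3 0.5 0 0 -0.6; -24 -19.5 1 0 0 -0.72; -28 -22.8 2 0 0 -0.84; -32 -26 3 0 0 -0.96", "jaw": 0.5}}

```text
clock: 0.92
position: [0.3938, 0.2949, 0.217]
eef_rot: [0.001, -0.252, 0.968, 0.0]
wrist_force: [-0.2, -0.2, -0.0]
opening: 0.251
gripper_force: 0.0
```

>>> {"fn": "step_arm", "kwargs": {"targets": "0 0 0 0 0 -0.12;0 0 0 0 0 -0.24;0 0 0 0 0 -0.24;0 0 0 0 0 -0.24"}}

```text
clock: 1.25
position: [0.3932, 0.2964, 0.2167]
eef_rot: [0.0, -0.362, 0.932, 0.0]
wrist_force: [0.1, -0.1, -0.2]
opening: 0.248
gripper_force: 0.0
```

```bash
python3 - <<'E'
from h import *
c=snap("wrist"); cv2.imwrite("pics/w1.png",cv2.cvtColor(cv2.resize(c["color"],(800,600)),4)); print(c["pose"].round(3)); s=read_state(); print(s["qpos"].round(3),s["opening"],s["clock"])
for col in("red","yellow","blue"):
    for a,ce,m in blobs(c,col): print(col,a,ce,onplane(c,[ce],.04)[0].round(3))
E
```

```text
[[-0.676  0.708  0.207  0.341]
 [ 0.737  0.649  0.19   0.248]
 [ 0.     0.281 -0.96   0.359]
 [ 0.     0.     0.     1.   ]]
[ 0.495 -0.264  1.93   0.     1.475 -1.818] 0.24793110855652942 1.3
red 611 [ 15.8 104. ] [0.511 0.054 0.04 ]
red 309 [142.5 180.5] [0.489 0.205 0.04 ]
yellow 472 [171.4 172.2] [0.458 0.225 0.04 ]
blue 606 [197.3 192.5] [0.456 0.263 0.04 ]
blue 137 [166.3 193.4] [0.483 0.236 0.04 ]
blue 76 [147.2 201.1] [0.506 0.225 0.04 ]
blue 1213 [166.6 219.5] [0.51  0.257 0.04 ]
blue 123 [193.1 224.2] [0.492 0.286 0.04 ]
blue 27 [178.9 240.5] [0.522 0.286 0.04 ]
```

View pics/w1.png

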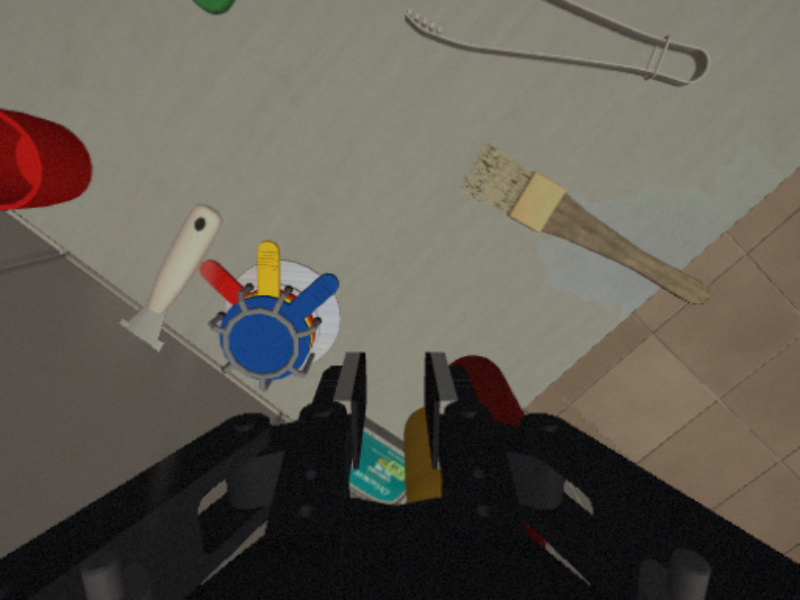

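The wrist view shows the dispenser at (265,340), with tabs red (218,280), yellow (268,265) and blue (320,290). The spatula handle is at (190,240) beside the red tab, and the bottles are behind the fingers.

```bash
cat >> h.py <<'E'
def tabs(c,near,tops,amin=60):
    L=[]
    for col in near:
        p0=near[col]; best=None
        for a,ce,m in blobs(c,col,amin):
            P=onplane(c,np.argwhere(m)[:,::-1],tops[col])[:,:2]
            e=np.linalg.norm(P.mean(0)-p0)
            if best is None or e<best[0]: best=(e,P)
        P=best[1]; q=P.mean(0); u=np.linalg.svd(P-q,full_matrices=False)[2][0]; t=(P-q)@u
        L.append((q,u,np.ptp(t),np.ptp((P-q)@[-u[1],u[0]]))); print(col,q.round(4),"dir",np.degrees(np.arctan2(u[1],u[0])).round(1),"len",L[-1][2].round(4),"wid",L[-1][3].round(4))
    A=sum(np.eye(2)-np.outer(u,u) for q,u,*_ in L); b=sum((np.eye(2)-np.outer(u,u))@q for q,u,*_ in L)
    if len(L)>1: print("axis",np.linalg.solve(A,b).round(4))
    return L
E
python3 - <<'E'
from h import *
c=snap("wrist")
tabs(c,dict(red=[.489,.205],yellow=[.458,.225],blue=[.456,.263]),dict(red=.04,yellow=.05,blue=.06))
go([.465,.16,.17],[-.1,-1])
E
```

```text
red [0.489  0.2058] dir 74.8 len 0.0356 wid 0.0175
yellow [0.4539 0.2255] dir 37.0 len 0.0412 wid 0.0197
blue [0.4495 0.2622] dir -3.0 len 0.0512 wid 0.0258
axis [0.5028 0.2604]
shift cm [  3.96 -14.94   4.67] | 16.1 turn [-0.     0.    -0.728] rows 5.8
```

>>> {"fn": "step_arm", "kwargs": {"targets": "0.6 -2.2 0.7 0 0 -0.1; 1.2 -4.5 1.4 0 0 -0.2; 1.8 -6.6 2 0 0 -0.3; 2.4 -8.8 2.6 0 0 -0.4; 3 -11 3.2 0 0 -0.5; 3.6 -13 4 0 0 -0.6; 4 -15 4.7 0 0 -0.72; 4 -15 4.7 0 0 -0.72", "jaw": 0.36}}

```text
clock: 2.02
position: [0.4658, 0.1572, 0.1681]
eef_rot: [-0.001, -0.668, 0.744, 0.0]
wrist_force: [-0.4, 1.1, -0.8]
opening: 0.319
gripper_force: 0.0
```

```bash
python3 - <<'E'
from h import *
c=snap("wrist"); cv2.imwrite("pics/w2.png",cv2.cvtColor(cv2.resize(c["color"],(800,600)),4)); print(c["pose"].round(3)); s=read_state(); print(s["qpos"].round(3),s["opening"],s["clock"])
tabs(c,dict(red=[.489,.205],yellow=[.454,.225],blue=[.45,.263]),dict(red=.04,yellow=.05,blue=.06))
E
```

```text
[[-0.994  0.102  0.028  0.458]
 [ 0.106  0.955  0.277  0.086]
 [ 0.001  0.279 -0.96   0.31 ]
 [ 0.     0.     0.     1.   ]]
[ 0.177 -0.227  1.98   0.     1.389 -2.855] 0.32233815888467604 2.0667
red [0.4893 0.2059] dir 86.9 len 0.0437 wid 0.0184
yellow [0.4591 0.2272] dir 47.9 len 0.0402 wid 0.0219
blue [0.4578 0.262 ] dir 29.9 len 0.0295 wid 0.0197
axis [0.4957 0.2779]
```

View pics/w2.png

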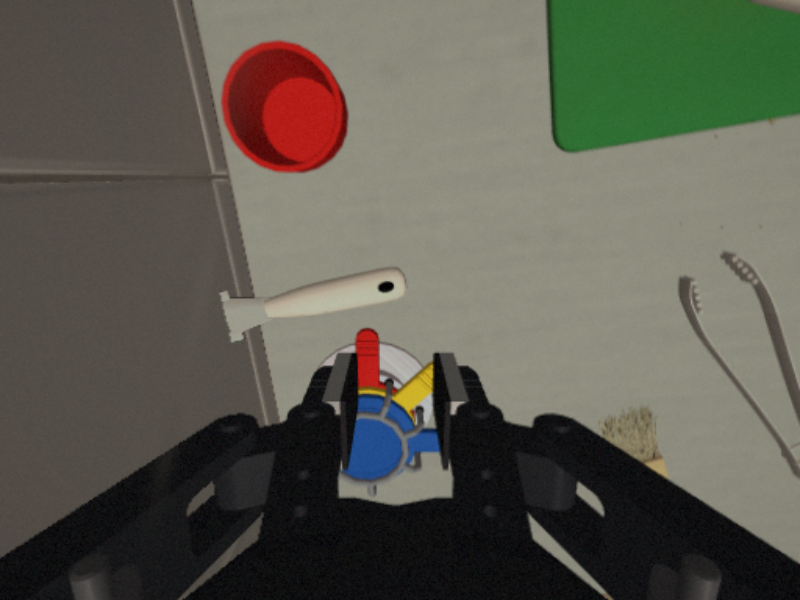

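The red tab is centred at (368,355), between the fingers. The spatula handle runs from (265,305) to (405,283), just past the tab tip, and the red pot is at (285,105). I'll back off for a clear view of the dispenser.

>>> {"fn": "step_arm", "kwargs": {"targets": "3 -0.5 0 0 0 0; 6 -1 0 0 0 0; 9 -1.5 0 0 0 0; 9 -1.5 0 0 0 0;9 -1.5 0 0 0 0"}}

```text
clock: 2.48
position: [0.471, 0.0683, 0.1703]
eef_rot: [0.001, -0.667, 0.745, -0.0]
wrist_force: [0.8, 1.5, 0.6]
opening: 0.322
gripper_force: 0.0
```

```bash
python3 - <<'E'
from h import *
c=snap("wrist"); cv2.imwrite("pics/w3.png",cv2.cvtColor(cv2.resize(c["color"][120:360,100:420],(800,600),interpolation=cv2.INTER_CUBIC),4)); s=read_state(); print(s["position"],s["qpos"].round(3),s["clock"])
np.savez("w3.npz",**{k:c[k] for k in("color","vfov","cx","cy","k1","pose")})
tabs(c,dict(red=[.489,.205],yellow=[.454,.225],blue=[.45,.263]),dict(red=.04,yellow=.05,blue=.06))
for a,ce,m in blobs(c,"blue"): print(a,ce,onplane(c,[ce],.06))
E
```

```text
[0.47089369 0.06893714 0.17012519] [-1.200e-02 -2.720e-01  2.015e+00  1.000e-03  1.397e+00 -3.046e+00] 2.5333
red [0.4904 0.2072] dir 82.8 len 0.0453 wid 0.0273
yellow [0.4553 0.2215] dir 32.1 len 0.0344 wid 0.0173Traceback (most recent call last):
  File "<stdin>", line 4, in <module>
  File "h.py", line 56, in tabs
    P=best[1]; q=P.mean(0); u=np.linalg.svd(P-q,full_matrices=False)[2][0]; t=(P-q)@u
      ~~~~^^^
TypeError: 'NoneType' object is not subscriptable
```

View pics/w3.png

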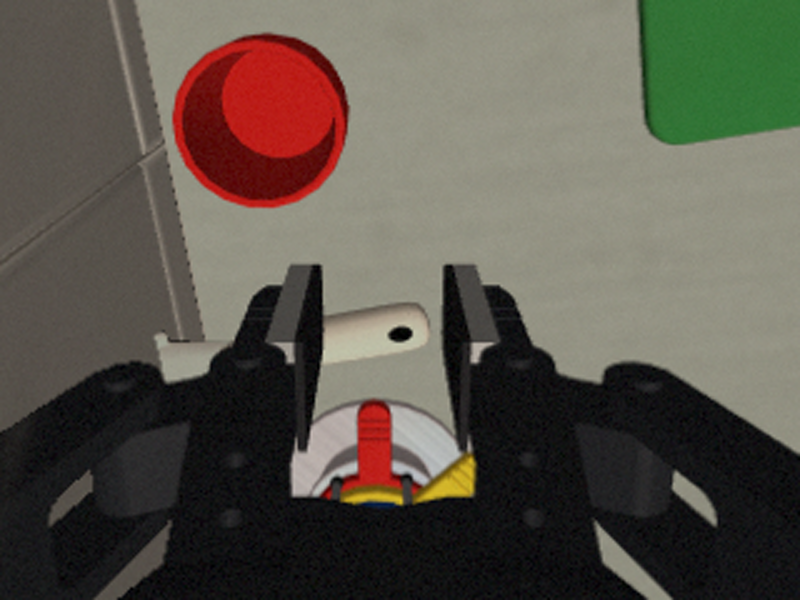

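The crop shows the red tab unobstructed, x 358–392 and tip at y≈402, midway between two wires. The red pot's rim is at (262,120). I moved the wrong way for a full dispenser view, but the tab line can be measured here.

```bash
python3 - <<'E'
from h import *
c=dict(np.load("w3.npz"))
h=cv2.cvtColor(c["color"],cv2.COLOR_RGB2HSV); m=(((h[...,0]<6)|(h[...,0]>174))&(h[...,1]>150)&(h[...,2]>60))
t=m.copy(); t[:278]=0;t[306:]=0;t[:,:235]=0;t[:,265:]=0
mid=[];W=[]
for r in range(284,305):
    x=np.flatnonzero(t[r]); mid.append([(x[0]+x[-1])/2,r]); W.append(x[-1]-x[0]+1)
P=onplane(c,mid,.04)[:,:2]; u=np.linalg.svd(P-P.mean(0))[2][0]; print(W,P.mean(0),np.degrees(np.arctan2(u[1],u[0])))
r0=np.flatnonzero(t.any(1))[0]; print("tip",r0,onplane(c,[[250,r0]],.04),onplane(c,[[250,r0]],.034))
p=m.copy(); p[210:]=0
k=cv2.morphologyEx(p.astype(np.uint8),cv2.MORPH_CLOSE,np.ones((5,5)))
print("pot",potpos(c,k))
E
```

```text
[np.int64(12), np.int64(13), np.int64(13), np.int64(13), np.int64(13), np.int64(13), np.int64(13), np.int64(13), np.int64(13), np.int64(13), np.int64(13), np.int64(13), np.int64(13), np.int64(13), np.int64(14), np.int64(14), np.int64(14), np.int64(14), np.int64(14), np.int64(14), np.int64(13)] [0.48943281 0.20042619] 84.48934466979698
tip 280 [[0.4863878  0.18195406 0.04      ]] [[0.48690755 0.18603118 0.034     ]]
pot (array([0.51447715, 0.04516332]), np.float64(0.00046792795613637345))
```

```bash
python3 - <<'E'
from h import *
c3=dict(np.load("w3.npz")); c1=dict(c3); c2=dict(c3)
def mk(cd,p):
    p=np.array(p); u,_,v=np.linalg.svd(p[:,:3]); q=np.eye(4); q[:3,:3]=u@v; q[:3,3]=p[:,3]; cd["pose"]=q
mk(c1,[[-0.676,0.708,0.207,0.341],[0.737,0.649,0.19,0.248],[0,0.281,-0.96,0.359]])
mk(c2,[[-0.994,0.102,0.028,0.458],[0.106,0.955,0.277,0.086],[0.001,0.279,-0.96,0.31]])
O=[(c1,[200/1.5625,224/1.5625]),(c2,[386/1.5625,287/1.5625]),(c3,[260,253.2])]
def tri(O):
    A=0;b=0
    for c,uv in O:
        o,d=ray(c,[uv]); d=d[0]/np.linalg.norm(d[0]); M=np.eye(3)-np.outer(d,d); A=A+M;b=b+M@o
    return np.linalg.solve(A,b).round(4)
print(tri(O),tri(O[:2]),tri(O[1:]),tri([O[0],O[2]]))
print("handle ends z=.015",onplane(c3,[[272,248]],.015),onplane(c2,[[407/1.5625,285/1.5625],[265/1.5625,305/1.5625]],.015))
d=-np.array([np.cos(np.radians(84.5)),np.sin(np.radians(84.5))])
go([.4885,.198,.075],d)
E
```

```text
[0.4724 0.1617 0.0186] [0.4723 0.1619 0.0196] [0.4721 0.1623 0.0167] [0.4728 0.1617 0.0183]
handle ends z=.015 [[0.45728274 0.15784095 0.015     ]] [[0.4569917  0.16282137 0.015     ]
 [0.56010047 0.16677258 0.015     ]]
shift cm [-13.01  -0.36   9.52] | 16.1 turn [-0.001  0.001 -0.012] rows 3.9
```

>>> {"fn": "step_arm", "kwargs": {"targets": "-3.5 -0.1 1 0 0 0; -7 -0.2 3 0 0 0; -10 -0.3 5 0 0 0; -13 -0.4 7 0 0 0; -13 -0.4 9.5 0 0 0; -13 -0.4 9.5 0 0 0; -13 -0.4 9.5 0 0 0"}}

```text
clock: 3.12
position: [0.4867, 0.1981, 0.0733]
eef_rot: [-0.002, -0.669, 0.743, 0.001]
wrist_force: [0.0, 0.2, 0.8]
opening: 0.319
gripper_force: 0.0
```

```bash
python3 - <<'E'
from h import *
c=snap("wrist"); cv2.imwrite("pics/w4.png",cv2.cvtColor(cv2.resize(c["color"][140:380,100:420],(800,600),interpolation=cv2.INTER_CUBIC),4)); s=read_state(); print(s["position"],s["qpos"].round(3),s["clock"])
np.savez("w4.npz",**{k:c[k] for k in("color","vfov","cx","cy","k1","pose")})
E
```

```text
[0.48816893 0.19778106 0.07500532] [ 0.244 -0.029  1.97   0.     1.201 -2.793] 3.1667
```

View pics/w4.png

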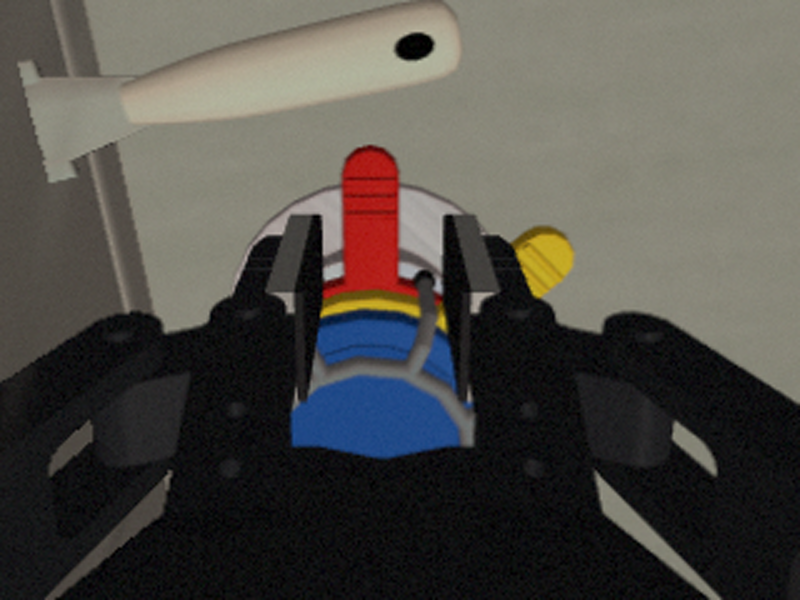

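The red tab spans x 344–398 with its tip at y=146. The fingers straddle it (inner edges 322 and 443), the yellow tab is outside the right finger, and the wire is at (425,280).

```bash
cat >> h.py <<'E'
def tabline(c,col,rows,cols,top=.04):
    "centre line, width and tip of a tab seen with its tip up in the picture"
    h=cv2.cvtColor(c["color"],cv2.COLOR_RGB2HSV); H,S,V=[h[...,i].astype(int) for i in range(3)]
    hue={"red":(H<6)|(H>174),"yellow":(H>20)&(H<34),"blue":(H>104)&(H<122)}[col]
    t=hue&(S>120)&(V>50); k=np.zeros_like(t); k[rows[0]:rows[1],cols[0]:cols[1]]=1; t&=k
    r0=np.flatnonzero(t.sum(1)>2)[0]; L=[];Rr=[]
    for r in range(r0+9,rows[1]):
        x=np.flatnonzero(t[r]); L.append([x[0]-.5,r]);Rr.append([x[-1]+.5,r])
    P=onplane(c,L,top)[:,:2];Q=onplane(c,Rr,top)[:,:2];M=(P+Q)/2
    u=np.linalg.svd(M-M.mean(0))[2][0]; x=np.flatnonzero(t[r0]).mean(); tip=onplane(c,[[x,r0]],top)[0,:2]
    if u@(tip-M.mean(0))<0:u=-u
    tip2=M.mean(0)+u*(u@(tip-M.mean(0)))
    print(col,"width",np.median(np.linalg.norm(P-Q,axis=1)).round(4),"dir",np.degrees(np.arctan2(u[1],u[0])).round(1),"tip",tip2.round(4),"grip",(tip2-.012*u).round(4),"axis",(tip2-.073*u).round(4))
    return tip2,u
E
python3 - <<'E'
from h import *
c=dict(np.load("w4.npz")); tip,u=tabline(c,"red",(190,250),(230,268))
g=tip-.012*u; go([g[0],g[1],.025],u)
E
```

```text
red width 0.0153 dir -95.9 tip [0.4883 0.1834] grip [0.4895 0.1954] axis [0.4957 0.2561]
shift cm [ 0.23 -0.16  5.  ] | 5.0 turn [ 0.001 -0.    -0.003] rows 1.2
```

>>> {"fn": "step_arm", "kwargs": {"targets": "0.2 -0.15 1 0 0 0; 0.2 -0.15 2.5 0 0 0; 0.2 -0.15 4 0 0 0; 0.2 -0.15 5 0 0 0; 0.2 -0.15 5 0 0 0; 0.2 -0.15 5 0 0 0"}}

```text
clock: 3.67
position: [0.4901, 0.1943, 0.0249]
eef_rot: [-0.0, -0.668, 0.744, 0.0]
wrist_force: [-0.0, -0.3, -0.1]
opening: 0.321
gripper_force: 0.0
```

>>> {"fn": "step_arm", "kwargs": {"targets": "0 0 0 0 0 0;0 0 0 0 0 0;0 0 0 0 0 0;0 0 0 0 0 0;0 0 0 0 0 0", "jaw": 1, "squeeze": 40}}

```text
clock: 4.08
position: [0.4907, 0.1949, 0.0255]
eef_rot: [0.001, -0.669, 0.744, -0.0]
wrist_force: [0.3, -0.6, 0.8]
opening: 0.176
gripper_force: 39.1
```

>>> {"fn": "step_arm", "kwargs": {"targets": "0.7 0 0 0 0 0; 1.9 0 0 0 0 0; 3.1 0 0 0 0 0; 4.3 0 0 0 0 0; 5.5 0 0 0 0 0; 6.7 0 0 0 0 0; 7.9 0 0 0 0 0; 9 0 0 0 0 0"}}

```text
clock: 4.75
position: [0.4797, 0.1036, 0.0242]
eef_rot: [-0.0, -0.668, 0.744, 0.0]
wrist_force: [1.5, -0.3, -1.0]
opening: 0.174
gripper_force: 39.1
```

```bash
python3 - <<'E'
from h import *
c=snap("wrist"); cv2.imwrite("pics/w5.png",cv2.cvtColor(cv2.resize(c["color"],(800,600),interpolation=cv2.INTER_CUBIC),4)); s=read_state(); print(s["position"],s["qpos"].round(3),s["clock"],s["wrist_force"],s["opening"])
np.savez("w5.npz",**{k:c[k] for k in("color","vfov","cx","cy","k1","pose")})
E
```

```text
[0.47957003 0.10243006 0.02414105] [ 5.900e-02 -3.800e-02  2.076e+00 -1.000e-03  1.104e+00 -2.974e+00] 4.8 [ 1.1968104  -0.73903599  0.15722026] 0.17225993416419244
```

View pics/w5.png

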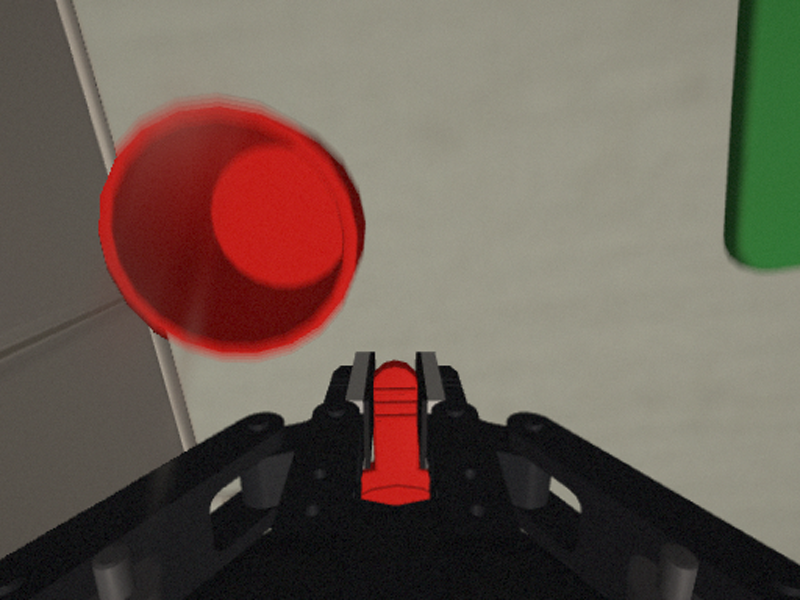

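The red lid is gripped, with its tab at (396,375) between the pads, and fully drawn out. The red pot is at (232,225), slightly blurred by motion. I'll lift and re-measure.

>>> {"fn": "step_arm", "kwargs": {"targets": "0 0 -1 0 0 0; 0 0 -3 0 0 0; 0 0 -5 0 0 0; 0 0 -7 0 0 0; 0 0 -8 0 0 0;0 0 -8 0 0 0; 0 0 -8 0 0 0; 0 0 -8 0 0 0"}}

```text
clock: 5.47
position: [0.4795, 0.1053, 0.1035]
eef_rot: [-0.001, -0.669, 0.744, 0.001]
wrist_force: [0.1, -0.1, -1.8]
opening: 0.169
gripper_force: 39.1
```

```bash
cat >> h.py <<'E'
def pot(c,col,roi):
    h=cv2.cvtColor(c["color"],cv2.COLOR_RGB2HSV); H,S,V=[h[...,i].astype(int) for i in range(3)]
    hue={"red":(H<6)|(H>174),"yellow":(H>18)&(H<34),"blue":(H>104)&(H<122)}[col]
    m=(hue&(S>130)&(V>40)).astype(np.uint8); k=np.zeros_like(m); k[roi[0]:roi[1],roi[2]:roi[3]]=1; m&=k
    m=cv2.morphologyEx(m,cv2.MORPH_CLOSE,np.ones((7,7))); q,e=potpos(c,m); print("pot",col,q.round(4),"rms",round(float(e),4)); return q
E
python3 - <<'E'
from h import *
c=snap("wrist","w6.png"); T=toolpose(); print(T[:3,3].round(4))
q=pot(c,"red",(0,235,0,235))
tip,u=tabline(c,"red",(225,262),(235,275),T[2,3]+.0155)
r=(tip-T[:2,3]); print("tip beyond TCP along tool x,y",(T[:2,:2].T@r).round(4))
E
```

```text
[0.4792 0.1053 0.1031]
pot red [0.5142 0.0456] rms 0.0004
red width 0.0149 dir -96.1 tip [0.4778 0.0922] grip [0.4791 0.1041] axis [0.4856 0.1648]
tip beyond TCP along tool x,y [0.0132 0.    ]
```

```bash
python3 - <<'E'
from h import *
a=np.radians(220); d=np.array([np.cos(a),np.sin(a)]); p=np.array([.5143,.0454])+.060*d
go([*p,.11],d)
E
```

```text
shift cm [ 9.9   0.05 -0.69] | 9.9 turn [ 0.002 -0.001  0.767] rows 6.1
```

>>> {"fn": "step_arm", "kwargs": {"targets": "1.3 0 -0.5 0 0 0.1; 2.6 0 -0.7 0 0 0.2; 3.9 0 -0.7 0 0 0.3; 5.2 0 -0.7 0 0 0.4; 6.5 0 -0.7 0 0 0.5; 7.8 0 -0.7 0 0 0.6; 9.1 0 -0.7 0 0 0.7; 9.9 0.05 -0.7 0.002 -0.001 0.767"}}

```text
clock: 6.18
position: [0.4683, 0.006, 0.11]
eef_rot: [-0.0, -0.339, 0.941, 0.0]
wrist_force: [-0.3, -0.4, -0.3]
opening: 0.172
gripper_force: 39.1
```

>>> {"fn": "step_arm", "kwargs": {"targets": "0 0 0 0 0 0; 0 0 0 0 0 0"}}

```text
clock: 6.35
position: [0.4686, 0.0069, 0.1104]
eef_rot: [0.0, -0.342, 0.94, 0.0]
wrist_force: [-0.5, -0.4, -0.5]
opening: 0.168
gripper_force: 39.1
```

```bash
python3 - <<'E'
from h import *
T=toolpose(); print((T[:2,3]-.060*T[:2,0]).round(4))
a=np.radians(220); d=np.array([np.cos(a),np.sin(a)]); p=np.array([.5143,.0454])+.060*d
go([*p,.05],d)
E
```

```text
[0.5146 0.0455]
shift cm [0.02 0.01 6.04] | 6.0 turn [0. 0. 0.] rows 1.4
```

>>> {"fn": "step_arm", "kwargs": {"targets": "0 0 1.5 0 0 0; 0 0 3.5 0 0 0; 0 0 4.8 0 0 0; 0 0 5.4 0 0 0; 0 0 5.8 0 0 0; 0 0 6 0 0 0; 0 0 6.1 0 0 0; 0 0 6.1 0 0 0"}}

```text
clock: 7.02
position: [0.47, 0.0069, 0.0513]
eef_rot: [0.001, -0.342, 0.94, -0.001]
wrist_force: [0.3, -0.6, -0.1]
opening: 0.171
gripper_force: 39.1
```

>>> {"fn": "step_arm", "kwargs": {"targets": "0 0 0 0 0 0; 0 0 0 0 0 0"}}

```text
clock: 7.18
position: [0.4701, 0.0068, 0.0514]
eef_rot: [0.002, -0.342, 0.94, -0.001]
wrist_force: [-1.0, -0.1, -0.7]
opening: 0.172
gripper_force: 39.1
```

```bash
python3 - <<'E'
from h import *
P=[];F=[]
for i in range(4):
    c=snap("wrist"); s=read_state(); P.append(s["position"]);F.append(s["wrist_force"])
print(np.mean(P,0).round(4),np.mean(F,0).round(2),np.std(P,0).round(4)); cv2.imwrite("pics/w7.png",cv2.cvtColor(cv2.resize(c["color"],(800,600)),4))
E
```

```text
[0.4698 0.0068 0.0511] [ 0.15  0.23 -0.17] [0.0001 0.     0.0001]
```

View pics/w7.png

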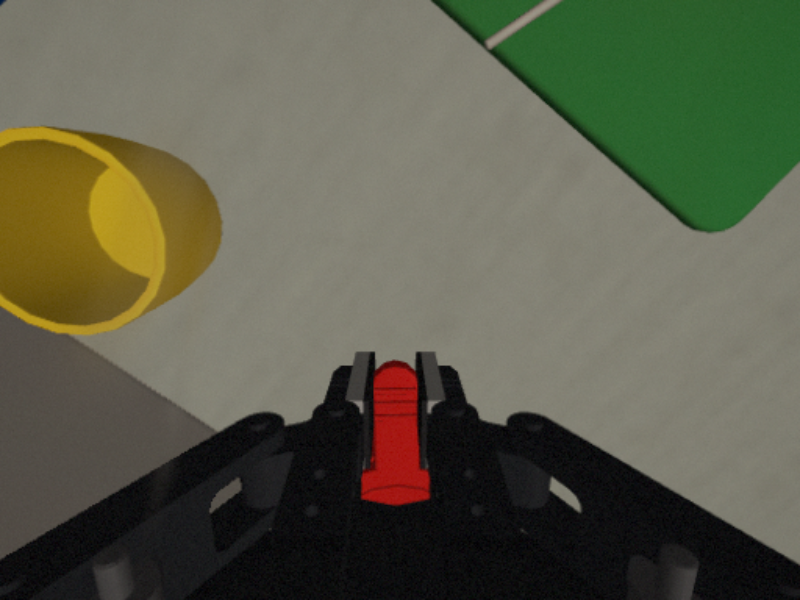

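The red lid is still held squarely (tab at (396,375)); no contact force yet. I'll lower a little more.

>>> {"fn": "step_arm", "kwargs": {"targets": "0 0 0.1 0 0 0; 0 0 0.2 0 0 0; 0 0 0.2 0 0 0; 0 0 0.2 0 0 0"}}

```text
clock: 7.72
position: [0.4699, 0.0068, 0.0492]
eef_rot: [0.001, -0.342, 0.94, -0.001]
wrist_force: [-0.7, -0.6, 2.8]
opening: 0.17
gripper_force: 39.5
```

>>> {"fn": "step_arm", "kwargs": {"targets": "0 0 0 0 0 0; 0 0 0 0 0 0; 0 0 0 0 0 0", "jaw": 0.36}}

```text
clock: 7.97
position: [0.4692, 0.0069, 0.0483]
eef_rot: [0.001, -0.342, 0.94, -0.0]
wrist_force: [0.3, -0.0, -0.2]
opening: 0.314
gripper_force: 0.0
```

>>> {"fn": "step_arm", "kwargs": {"targets": "0 0 -1 0 0 0; 0 0 -3 0 0 0; 0 0 -6 0 0 0;0 0 -9 0 0 0; 0 0 -9 0 0 0; 0 0 -9 0 0 0"}}

```text
clock: 8.47
position: [0.4711, 0.0066, 0.1418]
eef_rot: [0.004, -0.342, 0.94, -0.002]
wrist_force: [-0.9, 0.4, -0.2]
opening: 0.319
gripper_force: 0.0
```

```bash
python3 - <<'E'
from h import *
a=snap("wrist"); b=snap("scene"); cv2.imwrite("pics/w8.png",cv2.cvtColor(np.vstack([np.hstack([cv2.resize(b["color"][100:300,180:340],(400,500)),cv2.resize(a["color"][184:,100:420],(400,500))])]),4)); print(read_state()["position"])
pot(a,"yellow",(0,384,0,250))
E
```

```text
[0.46883117 0.00693156 0.13824901]
pot yellow [ 0.496  -0.1057] rms 0.0005
```

View pics/w8.png

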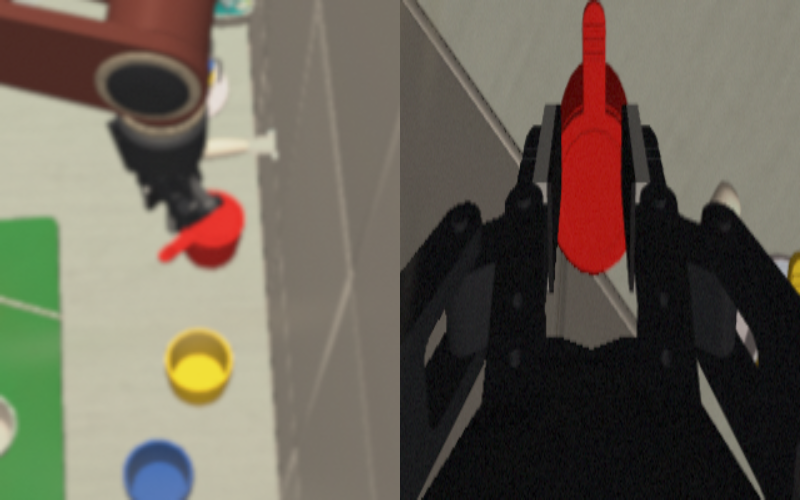

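The left half shows the red lid flat on the red pot with its tab toward lower left. The right half shows the lid centred under the gripper. Next, yellow.

```bash
python3 - <<'E'
from h import *
a=np.radians(219.1); d=np.array([np.cos(a),np.sin(a)]); p=np.array([.4957,.257])+.060*d
print(p); go([*p,.08],d)
E
```

```text
[0.44913722 0.21915945]
shift cm [-12.12  17.53   5.82] | 22.1 turn [-0.001  0.001  0.015] rows 5.3
```

>>> {"fn": "step_arm", "kwargs": {"targets": "-2.2 3 0 0 0 0; -4.4 6.2 0 0 0 0; -6.6 9.5 0 0 0 0; -8.8 12.7 0.5 0 0 0; -11 16 2 0 0 0.01; -12.1 17.5 4 0 0 0.015; -12.1 17.5 5.8 0 0 0.015; -12.1 17.5 5.8 0 0 0.015"}}

```text
clock: 9.23
position: [0.445, 0.2185, 0.0746]
eef_rot: [-0.005, -0.336, 0.942, -0.0]
wrist_force: [-0.6, 0.2, -0.8]
opening: 0.316
gripper_force: 0.0
```

>>> {"fn": "step_arm", "kwargs": {"targets": "0 0 0 0 0 0; 0 0 0 0 0 0"}}

```text
clock: 9.4
position: [0.4497, 0.2182, 0.0805]
eef_rot: [0.001, -0.334, 0.942, -0.0]
wrist_force: [-0.1, -0.3, 0.1]
opening: 0.318
gripper_force: 0.0
```

```bash
python3 - <<'E'
from h import *
c=snap("wrist"); cv2.imwrite("pics/w9.png",cv2.cvtColor(cv2.resize(c["color"][140:380,100:420],(800,600),interpolation=cv2.INTER_CUBIC),4)); s=read_state(); print(s["position"],s["qpos"].round(3),s["clock"])
np.savez("w9.npz",**{k:c[k] for k in("color","vfov","cx","cy","k1","pose")})
tip,u=tabline(c,"yellow",(190,240),(230,272))
g=tip-.012*u; go([g[0],g[1],.025],u)
E
```

```text
[0.4503332  0.21821922 0.08133025] [ 3.030e-01 -1.050e-01  2.030e+00 -1.000e-03  1.214e+00 -1.949e+00] 9.45
yellow width 0.0156 dir -139.4 tip [0.4396 0.2046] grip [0.4487 0.2124] axis [0.495  0.2521]
shift cm [ 0.51 -0.34  5.63] | 5.7 turn [-0.002  0.002 -0.027] rows 1.4
```

View pics/w9.png

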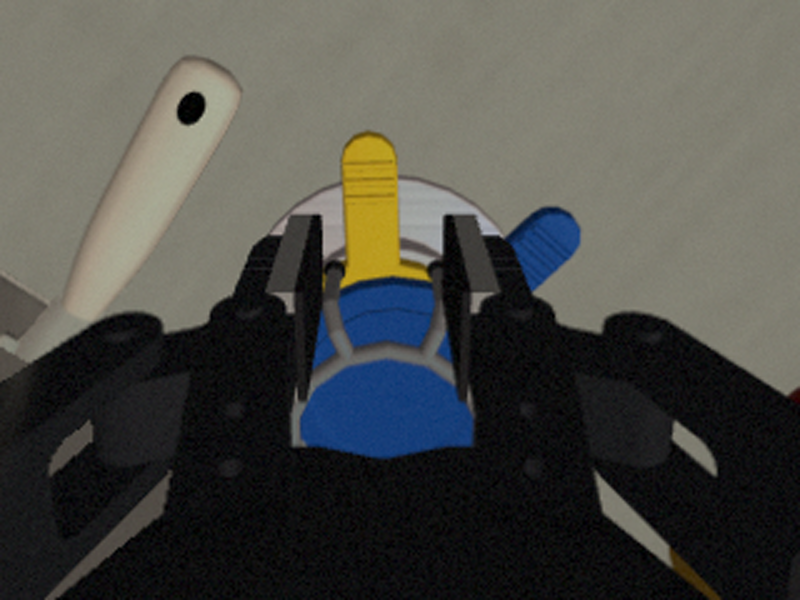

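The yellow tab spans x 342–399 with its tip at y=132, between the fingers and clear of the wires at (335,270) and (437,270). The blue tab is outside the right finger.

>>> {"fn": "step_arm", "kwargs": {"targets": "0.5 -0.3 1 0 0 -0.02; 0.5 -0.3 2.5 0 0 -0.02; 0.5 -0.3 4 0 0 -0.02; 0.5 -0.3 5 0 0 -0.02; 0.5 -0.3 5.6 0 0 -0.02; 0.5 -0.3 5.6 0 0 -0.02;0.5 -0.3 5.6 0 0 -0.02"}}

```text
clock: 10.03
position: [0.4483, 0.2131, 0.0251]
eef_rot: [0.001, -0.344, 0.939, -0.0]
wrist_force: [-0.3, 0.1, 0.2]
opening: 0.324
gripper_force: 0.0
```

>>> {"fn": "step_arm", "kwargs": {"targets": "0 0 0 0 0 0;0 0 0 0 0 0;0 0 0 0 0 0;0 0 0 0 0 0;0 0 0 0 0 0", "jaw": 1}}

```text
clock: 10.45
position: [0.4485, 0.2134, 0.0253]
eef_rot: [0.002, -0.344, 0.939, -0.0]
wrist_force: [1.0, 0.0, 1.2]
opening: 0.169
gripper_force: 39.5
```

>>> {"fn": "step_arm", "kwargs": {"targets": "0.7 0 0 0 0 0; 1.9 0 0 0 0 0; 3.1 0 0 0 0 0; 4.3 0 0 0 0 0; 5.5 0 0 0 0 0; 6.7 0 0 0 0 0; 7.9 0 0 0 0 0; 9 0 0 0 0 0"}}

```text
clock: 11.12
position: [0.3775, 0.1543, 0.0237]
eef_rot: [0.0, -0.344, 0.939, -0.0]
wrist_force: [0.5, 0.0, -0.2]
opening: 0.174
gripper_force: 39.3
```

>>> {"fn": "step_arm", "kwargs": {"targets": "0.3 0 -0.5 0 0 0; 0.3 0 -2.5 0 0 0; 0.3 0 -5 0 0 0; 0.3 0 -7 0 0 0; 0.3 0 -8.5 0 0 0; 0.3 0 -8.5 0 0 0;0.3 0 -8.5 0 0 0"}}

```text
clock: 11.7
position: [0.3772, 0.1533, 0.1102]
eef_rot: [0.002, -0.344, 0.939, -0.001]
wrist_force: [-0.8, 0.0, -0.5]
opening: 0.171
gripper_force: 39.3
```

```bash
python3 - <<'E'
from h import *
c=snap("wrist"); T=toolpose(); print(T[:3,3].round(4),read_state()["opening"])
tip,u=tabline(c,"yellow",(225,262),(235,275),T[2,3]+.0155)
r=(tip-T[:2,3]); print("tip beyond TCP",(T[:2,:2].T@r).round(4))
a=np.radians(205); d=np.array([np.cos(a),np.sin(a)]); p=np.array([.496,-.1057])+.060*d
go([*p,.13],d)
E
```

```text
[0.3763 0.1531 0.1089] 0.1724938832465367
yellow width 0.015 dir -139.0 tip [0.3666 0.1441] grip [0.3757 0.152 ] axis [0.4217 0.192 ]
tip beyond TCP [ 0.0132 -0.0005]
shift cm [ 13.38 -25.9   -2.1 ] | 29.2 turn [-0.001  0.001  0.266] rows 7.0
```

>>> {"fn": "step_arm", "kwargs": {"targets": "1.8 -3.4 -1 0 0 0.03; 3.6 -6.8 -2 0 0 0.06; 5.4 -10.2 -2.1 0 0 0.09; 7.2 -13.6 -2.1 0 0 0.12; 7.2 -13.6 -2.1 0 0 0.12; 7.2 -13.6 -2.1 0 0 0.12; 7.2 -13.6 -2.1 0 0 0.12"}}

```text
clock: 12.33
position: [0.4086, 0.0031, 0.1289]
eef_rot: [-0.0, -0.287, 0.958, 0.001]
wrist_force: [0.4, -0.1, -0.5]
opening: 0.176
gripper_force: 39.4
```

```bash
python3 - <<'E'
from h import *
for i in range(2): c=snap("wrist","w10.png")
q=pot(c,"yellow",(0,384,0,225)); T=toolpose(); print(T[:3,3])
a=np.radians(205); d=np.array([np.cos(a),np.sin(a)]); p=np.array(q)+.060*d
go([*p,.11],d)
E
```

```text
pot yellow [ 0.4968 -0.1064] rms 0.0005
[0.4087951  0.00394041 0.12935558]
shift cm [  4.68 -13.17   1.93] | 14.1 turn [0.001 0.    0.148] rows 3.4
```

>>> {"fn": "step_arm", "kwargs": {"targets": "1.2 -3.3 0 0 0 0.04; 2.4 -6.6 0 0 0 0.08; 3.6 -9.9 0.5 0 0 0.12; 4.7 -13.2 1 0 0 0.148; 4.7 -13.2 1.9 0 0 0.148; 4.7 -13.2 1.9 0 0 0.148;4.7 -13.2 1.9 0 0 0.148"}}

```text
clock: 13.02
position: [0.4423, -0.1316, 0.1104]
eef_rot: [-0.0, -0.217, 0.976, 0.001]
wrist_force: [-0.3, -0.1, -0.4]
opening: 0.173
gripper_force: 39.5
```

```bash
python3 - <<'E'
from h import *
P=[]
for i in range(3): snap("wrist"); T=toolpose(); P.append(T[:3,3])
print(np.round(P,4),(T[:2,3]-.060*T[:2,0]).round(4))
a=np.radians(205); d=np.array([np.cos(a),np.sin(a)]); p=np.array([.4966,-.1062])+.060*d
go([*p,.049],d)
E
```

```text
[[ 0.4426 -0.1315  0.111 ]
 [ 0.4429 -0.1316  0.1114]
 [ 0.4431 -0.1318  0.1117]] [ 0.4974 -0.1064]
shift cm [0.08 0.07 6.27] | 6.3 turn [-0.001  0.002  0.001] rows 1.5
```

>>> {"fn": "step_arm", "kwargs": {"targets": "0.1 0.1 1.5 0 0 0; 0.1 0.1 3.5 0 0 0; 0.1 0.1 4.8 0 0 0; 0.1 0.1 5.4 0 0 0; 0.1 0.1 5.8 0 0 0; 0.1 0.1 6 0 0 0; 0.1 0.1 6.1 0 0 0; 0.1 0.1 6.1 0 0 0"}}

```text
clock: 13.83
position: [0.4424, -0.1329, 0.0513]
eef_rot: [0.002, -0.216, 0.976, -0.001]
wrist_force: [-0.8, 0.2, 0.2]
opening: 0.173
gripper_force: 39.5
```

>>> {"fn": "step_arm", "kwargs": {"targets": "0 0 0.1 0 0 0; 0 0 0.1 0 0 0; 0 0 0.1 0 0 0"}}

```text
clock: 14.08
position: [0.4423, -0.133, 0.0501]
eef_rot: [0.001, -0.216, 0.976, -0.001]
wrist_force: [0.5, 0.1, -0.7]
opening: 0.17
gripper_force: 39.5
```

>>> {"fn": "step_arm", "kwargs": {"targets": "0 0 0.1 0 0 0; 0 0 0.1 0 0 0; 0 0 0.1 0 0 0"}}

```text
clock: 14.33
position: [0.4423, -0.1331, 0.0492]
eef_rot: [0.001, -0.216, 0.976, -0.001]
wrist_force: [-0.9, -0.3, 3.5]
opening: 0.176
gripper_force: 39.9
```

Same height and light contact as for red. I'll release and lift.

>>> {"fn": "step_arm", "kwargs": {"targets": "0 0 0 0 0 0; 0 0 0 0 0 0; 0 0 0 0 0 0", "jaw": 0.36}}

```text
clock: 14.58
position: [0.4416, -0.1327, 0.0483]
eef_rot: [0.001, -0.216, 0.976, -0.0]
wrist_force: [0.2, -0.0, -1.3]
opening: 0.322
gripper_force: 0.0
```

>>> {"fn": "step_arm", "kwargs": {"targets": "0 0 -1 0 0 0; 0 0 -3 0 0 0; 0 0 -6 0 0 0;0 0 -9 0 0 0; 0 0 -9 0 0 0; 0 0 -9 0 0 0"}}

```text
clock: 15.08
position: [0.4433, -0.1335, 0.1417]
eef_rot: [0.003, -0.216, 0.976, -0.002]
wrist_force: [-0.4, -0.0, -1.4]
opening: 0.325
gripper_force: 0.0
```

```bash
python3 - <<'E'
from h import *
for i in range(2): c=snap("wrist")
b=snap("scene"); cv2.imwrite("pics/w11.png",cv2.cvtColor(np.hstack([cv2.resize(b["color"][100:320,180:340],(400,550)),cv2.resize(c["color"][:,60:440],(400,404))[:404].__class__(0) if 0 else cv2.copyMakeBorder(cv2.resize(c["color"],(400,300)),0,250,0,0,0)]),4))
pot(c,"blue",(0,384,0,235))
a=np.radians(174.5); d=np.array([np.cos(a),np.sin(a)]); p=np.array([.4957,.257])+.060*d
print(p); go([*p,.08],d)
E
```

```text
pot blue [ 0.4544 -0.2175] rms 0.0005
[0.43597623 0.26275075]
shift cm [-16.2   36.04   5.78] | 39.9 turn [0.001 0.    0.531] rows 9.6
```

View pics/w11.png

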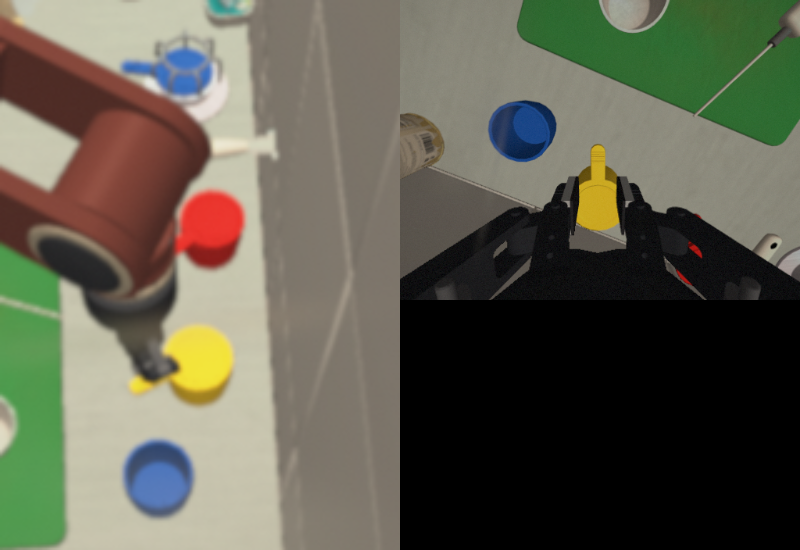

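Left: yellow lid flat on its pot, red still seated, blue alone in the dispenser. Right: blue pot clear at (522,130). Next, blue.

>>> {"fn": "step_arm", "kwargs": {"targets": "-1.7 3.7 0 0 0 0.06; -3.4 7.4 0 0 0 0.12; -5.1 11.1 0 0 0 0.18; -6.8 14.8 0 0 0 0.24; -8.5 18.5 0 0 0 0.3; -10.2 22.2 0 0 0 0.36; -11.9 25.9 0 0 0 0.42; -13.6 29.6 0 0 0 0.48"}}

```text
clock: 15.9
position: [0.4388, 0.1947, 0.1369]
eef_rot: [-0.0, 0.024, 1.0, -0.0]
wrist_force: [1.7, -0.5, -0.0]
opening: 0.323
gripper_force: 0.0
```

```bash
python3 - <<'E'
from h import *
a=np.radians(174.5); d=np.array([np.cos(a),np.sin(a)]); go([.436,.2628,.08],d)
E
```

```text
shift cm [0.6  6.8  5.68] | 8.9 turn [-0.001 -0.     0.048] rows 2.1
```

>>> {"fn": "step_arm", "kwargs": {"targets": "0.3 3 1 0 0 0.03; 0.6 6 2.5 0 0 0.045; 0.6 6.8 4.5 0 0 0.045; 0.6 6.8 5.7 0 0 0.045; 0.6 6.8 5.7 0 0 0.045; 0.6 6.8 5.7 0 0 0.045; 0.6 6.8 5.7 0 0 0.045"}}

```text
clock: 16.48
position: [0.4379, 0.2603, 0.0818]
eef_rot: [0.001, 0.046, 0.999, -0.0]
wrist_force: [0.1, -0.8, 0.5]
opening: 0.321
gripper_force: 0.0
```

```bash
python3 - <<'E'
from h import *
c=snap("wrist"); cv2.imwrite("pics/w12.png",cv2.cvtColor(cv2.resize(c["color"][140:380,100:420],(800,600),interpolation=cv2.INTER_CUBIC),4)); s=read_state(); print(s["position"],s["qpos"].round(3),s["clock"])
tip,u=tabline(c,"blue",(175,238),(230,268))
g=tip-.012*u; go([g[0],g[1],.025],u)
E
```

```text
[0.43836124 0.2604258  0.08248807] [ 3.910e-01 -8.300e-02  2.008e+00 -1.000e-03  1.214e+00 -1.088e+00] 16.5333
blue width 0.0151 dir 173.3 tip [0.4197 0.2652] grip [0.4316 0.2638] axis [0.4922 0.2567]
shift cm [0.73 0.27 5.75] | 5.8 turn [0.001 0.003 0.025] rows 1.4
```

View pics/w12.png

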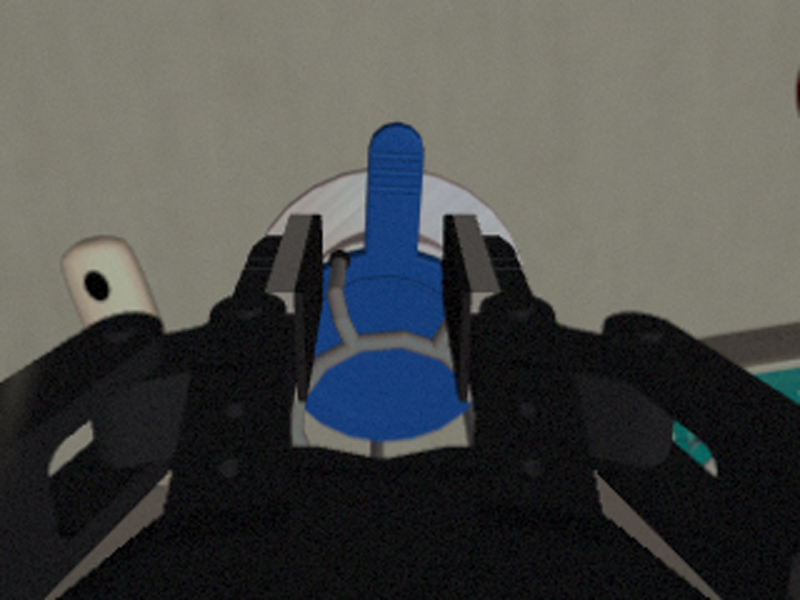

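The blue tab spans x 366–423 with its tip at y=122. It sits slightly right of the finger midline (383) and is clear of the fingers.

>>> {"fn": "step_arm", "kwargs": {"targets": "0.7 0.3 1 0 0 0.025; 0.7 0.3 2.5 0 0 0.025; 0.7 0.3 4 0 0 0.025; 0.7 0.3 5 0 0 0.025; 0.7 0.3 5.7 0 0 0.025; 0.7 0.3 5.7 0 0 0.025;0.7 0.3 5.7 0 0 0.025"}}

```text
clock: 17.12
position: [0.4314, 0.2646, 0.0249]
eef_rot: [0.001, 0.058, 0.998, 0.0]
wrist_force: [0.5, -0.7, 0.9]
opening: 0.318
gripper_force: 0.0
```

>>> {"fn": "step_arm", "kwargs": {"targets": "0 0 0 0 0 0;0 0 0 0 0 0;0 0 0 0 0 0;0 0 0 0 0 0;0 0 0 0 0 0", "jaw": 1}}

```text
clock: 17.53
position: [0.4316, 0.265, 0.0252]
eef_rot: [0.002, 0.058, 0.998, 0.0]
wrist_force: [0.1, -0.4, 1.9]
opening: 0.171
gripper_force: 39.5
```

>>> {"fn": "step_arm", "kwargs": {"targets": "0.7 0 0 0 0 0; 1.9 0 0 0 0 0; 3.1 0 0 0 0 0; 4.3 0 0 0 0 0; 5.5 0 0 0 0 0; 6.7 0 0 0 0 0; 7.9 0 0 0 0 0; 9 0 0 0 0 0"}}

```text
clock: 18.2
position: [0.3396, 0.275, 0.0239]
eef_rot: [0.001, 0.057, 0.998, -0.0]
wrist_force: [-0.2, 0.0, -0.3]
opening: 0.175
gripper_force: 39.3
```

>>> {"fn": "step_arm", "kwargs": {"targets": "0.3 0 -0.5 0 0 0; 0.3 0 -2.5 0 0 0; 0.3 0 -5 0 0 0; 0.3 0 -7.5 0 0 0; 0.3 0 -10 0 0 0; 0.3 0 -10.5 0 0 0;0.3 0 -10.5 0 0 0"}}

```text
clock: 18.78
position: [0.3399, 0.2764, 0.1321]
eef_rot: [0.003, 0.058, 0.998, 0.002]
wrist_force: [-0.2, 0.9, -1.1]
opening: 0.167
gripper_force: 39.3
```

```bash
python3 - <<'E'
from h import *
c=snap("wrist"); T=toolpose(); print(T[:3,3].round(4),read_state()["opening"])
tip,u=tabline(c,"blue",(225,262),(235,275),T[2,3]+.0155)
r=(tip-T[:2,3]); print("tip beyond TCP",(T[:2,:2].T@r).round(4))
a=np.radians(190); d=np.array([np.cos(a),np.sin(a)])
go([.38,-.09,.13],d)
E
```

```text
[0.3388 0.2757 0.13  ] 0.17072643349898228
blue width 0.0146 dir 172.9 tip [0.3271 0.2774] grip [0.339  0.2759] axis [0.3995 0.2684]
tip beyond TCP [0.0118 0.0003]
shift cm [-8.310e+00 -3.585e+01 -2.000e-02] | 36.8 turn [ 0.001  0.004 -0.29 ] rows 8.8
```

>>> {"fn": "step_arm", "kwargs": {"targets": "-2 -3.8 -0.5 0 0 -0.03; -4 -7.6 -0.5 0 0 -0.07; -6 -11.5 -0.5 0 0 -0.1; -8 -15.4 -0.5 0 0 -0.14; -8.3 -19.5 -0.5 0 0 -0.18; -8.3 -23.6 -0.5 0 0 -0.21; -8.3 -27.7 -0.5 0 0 -0.25; -8.3 -31.8 -0.5 0 0 -0.29"}}

```text
clock: 19.5
position: [0.3829, -0.0474, 0.1322]
eef_rot: [-0.0, -0.088, 0.996, 0.001]
wrist_force: [1.5, -0.4, 1.4]
opening: 0.168
gripper_force: 39.4
```

>>> {"fn": "step_arm", "kwargs": {"targets": "0 -2 0 0 0 0; 0 -2 0 0 0 0; 0 -2 0 0 0 0"}}

```text
clock: 19.75
position: [0.387, -0.066, 0.1325]
eef_rot: [-0.001, -0.086, 0.996, 0.001]
wrist_force: [0.0, -0.3, 0.1]
opening: 0.169
gripper_force: 39.4
```

```bash
python3 - <<'E'
from h import *
for i in range(2): c=snap("wrist","w13.png")
q=pot(c,"blue",(0,384,0,225)); T=toolpose(); print(T[:3,3])
a=np.radians(195); d=np.array([np.cos(a),np.sin(a)]); p=np.array(q)+.061*d
print(p);go([*p,.11],d)
E
```

```text
pot blue [ 0.4552 -0.2173] rms 0.0006
[ 0.38732302 -0.06471557  0.13294837]
[ 0.39630446 -0.23310656]
shift cm [  2.05 -16.74   2.27] | 17.0 turn [ 0.001 -0.    -0.087] rows 4.1
```

>>> {"fn": "step_arm", "kwargs": {"targets": "0.5 -3.5 0 0 0 -0.02; 1 -7 0 0 0 -0.04; 1.5 -10.5 0 0 0 -0.06; 2 -14 0.3 0 0 -0.087; 2.1 -16.7 1 0 0 -0.087; 2.1 -16.7 2.2 0 0 -0.087; 2.1 -16.7 2.2 0 0 -0.087; 2.1 -16.7 2.2 0 0 -0.087"}}

```text
clock: 20.52
position: [0.396, -0.2315, 0.1108]
eef_rot: [-0.0, -0.131, 0.991, 0.002]
wrist_force: [0.3, -0.7, 0.4]
opening: 0.169
gripper_force: 39.5
```

```bash
python3 - <<'E'
from h import *
snap("wrist");snap("wrist"); T=toolpose(); print((T[:2,3]-.061*T[:2,0]).round(4))
a=np.radians(195); d=np.array([np.cos(a),np.sin(a)]); p=np.array([.4549,-.2174])+.061*d
go([*p,.049],d)
E
```

```text
[ 0.4556 -0.2161]
shift cm [ 0.11 -0.1   6.32] | 6.3 turn [0.    0.002 0.002] rows 1.5
```

>>> {"fn": "step_arm", "kwargs": {"targets": "0.1 -0.1 1.5 0 0 0; 0.1 -0.1 3.5 0 0 0; 0.1 -0.1 4.8 0 0 0; 0.1 -0.1 5.4 0 0 0; 0.1 -0.1 5.8 0 0 0; 0.1 -0.1 6 0 0 0; 0.1 -0.1 6.1 0 0 0; 0.1 -0.1 6.1 0 0 0"}}

```text
clock: 21.28
position: [0.3965, -0.2352, 0.0523]
eef_rot: [0.002, -0.131, 0.991, -0.001]
wrist_force: [0.2, -0.6, -0.3]
opening: 0.172
gripper_force: 39.5
```

>>> {"fn": "step_arm", "kwargs": {"targets": "0 0 0.1 0 0 0; 0 0 0.1 0 0 0; 0 0 0.1 0 0 0"}}

```text
clock: 21.53
position: [0.3962, -0.2352, 0.0509]
eef_rot: [0.001, -0.13, 0.991, -0.0]
wrist_force: [-1.4, 0.0, -0.6]
opening: 0.172
gripper_force: 39.5
```

>>> {"fn": "step_arm", "kwargs": {"targets": "0 0 0.1 0 0 0; 0 0 0.1 0 0 0; 0 0 0.1 0 0 0"}}

```text
clock: 21.78
position: [0.3961, -0.2351, 0.0497]
eef_rot: [0.001, -0.13, 0.991, -0.0]
wrist_force: [-0.5, -0.5, -0.1]
opening: 0.169
gripper_force: 39.6
```

>>> {"fn": "step_arm", "kwargs": {"targets": "0 0.15 0 0 0 0; 0 0.15 0.1 0 0 0; 0 0.15 0.1 0 0 0; 0 0.15 0.1 0 0 0"}}

```text
clock: 22.12
position: [0.3959, -0.2337, 0.049]
eef_rot: [0.001, -0.131, 0.991, -0.0]
wrist_force: [-0.6, 1.9, 2.6]
opening: 0.17
gripper_force: 39.9
```

>>> {"fn": "step_arm", "kwargs": {"targets": "0 0 0 0 0 0; 0 0 0 0 0 0; 0 0 0 0 0 0", "jaw": 0.36}}

```text
clock: 22.37
position: [0.3954, -0.2333, 0.0481]
eef_rot: [0.001, -0.13, 0.991, 0.0]
wrist_force: [-0.3, 0.2, -0.6]
opening: 0.322
gripper_force: 0.0
```

>>> {"fn": "step_arm", "kwargs": {"targets": "0 0 -1 0 0 0; 0 0 -3 0 0 0; 0 0 -6 0 0 0;0 0 -9 0 0 0; 2 0 -11 0 0 0; 5 0 -11 0 0 0; 5 0 -11 0 0 0"}}

```text
clock: 22.95
position: [0.3454, -0.2478, 0.1608]
eef_rot: [0.001, -0.129, 0.992, -0.002]
wrist_force: [-0.6, 0.7, -0.6]
opening: 0.318
gripper_force: 0.0
```

```bash
python3 - <<'E'
from h import *
for i in range(2): c=snap("wrist")
b=snap("top"); cv2.imwrite("pics/w14.png",cv2.cvtColor(np.hstack([cv2.resize(b["color"][150:250,220:380],(400,250)),cv2.resize(c["color"][:384],(333,250))]),4))
a=snap("scene")
for col in("red","yellow","blue"):
  for cc in(a,b):
    for s,ce,m in blobs(cc,col,100): print(col,s,onplane(cc,[ce],.064)[0].round(3))
print(read_state()["position"],read_state()["wrist_force"])
E
```

```text
red 605 [0.515 0.035 0.064]
red 570 [0.511 0.042 0.064]
yellow 704 [ 0.494 -0.115  0.064]
yellow 656 [ 0.49  -0.111  0.064]
blue 665 [ 0.452 -0.219  0.064]
blue 3450 [ 0.198 -0.365  0.064]
blue 653 [ 0.447 -0.22   0.064]
blue 201 [ 0.253 -0.353  0.064]
blue 1039 [ 0.164 -0.424  0.064]
[ 0.34725005 -0.24620053  0.15832386] [0.69540033 0.03194385 0.26204282]
```

View pics/w14.png

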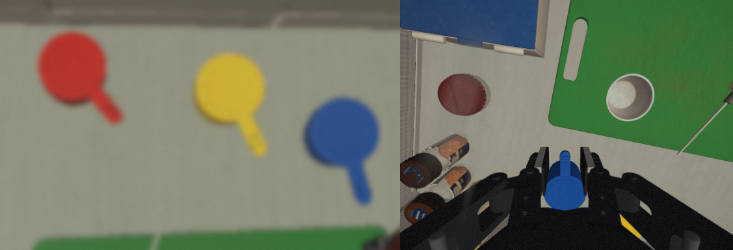

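Top view: the three lids lie flat and centred on the pots of their own colour: red (72,65), yellow (230,88) and blue (342,132). The gripper is clear of everything.

```bash
python3 -c "
from workcell import *
print(job_done())"
```

```text
the job is handed in; nothing more can be done
None
```

All three lids were drawn from the bottom in order (red, yellow, blue), each seated flat in the pot of its own colour, and the job was handed in at about 23 s.

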